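# Level the small scale shelf with its screw foot

### The arm

A 6-joint arm with a two-finger parallel gripper is mounted at the origin on a cart in front of the work surface, level with it; the furniture and walls round the work are solid. World frame = base frame: x ahead of the robot, y to its left, z up, the work surface at z = 0. Lengths are in m, angles in rad, forces in N, time in s.
With the tool pointing down it reaches from about 0.35 to 0.85 m from the base axis. Payload 8.1 kg.
Tool frame: the origin (TCP) lies between the finger pads; the fingertips stand arm.finger_overhang ahead of it and the grasp point (between the pads) lies 6 mm ahead of it (arm.finger_overhang is the distance from the TCP to the fingertips, in m); x points along the fingers, y is the direction in which the jaws open and shut, and the axes are right-handed (so a half turn about x gives the same grasp; the last joint's range is limited). The gripper opens to 93 mm and grips with 3 to 60 N. Pads are 15 mm wide; open, the fingers measure 128 mm over their backs; the gripper's body (75 mm by 188 mm) begins 65 mm behind the grasp point.
Start: joints at [1.261, 0.13, 1.488, -0, 1.523, -0.085], TCP at [0.134, 0.585, 0.244] pointing down, gripper open.
Joint ranges: [-2.96, 2.96], [-0.89, 2.26], [0.02, 2.5], [-1.34, 4.48], [0, 2.73], [-2.66, 2.66]. Speed limits (rad/s): [2.39, 2.39, 2.79, 3.14, 3.14, 3.14].

### API

Orientations are given as a 3x3 rotation matrix whose columns are the frame's x, y, z axes.
In Python, from rig import arm gives the robot as it stands.
- The arm moves only by the tool jog_arm, never from a script. Its argument "steps" is a list that holds one entry, the list of rows, each a list of 7 numbers: the shift along the world's x, y, z in m, then the turn, a rotation vector about the world's x, y, z in degrees, then the opening, from -1 (shut) to 1 (fully open). A call has 1 to 8 rows; each row is the pose to reach, as a shift and turn from the pose commanded when the call began; what a row does not reach only later rows make up. A row lasts 1/8 s, in which the tool goes at most 62.5 mm and 10.7 degrees, less where a joint would pass 70% of its speed; a pose out of reach is approached as far as the arm can. A call with a gripper value outside its range is refused whole. The fingers move at their own pace and stop on an object; "newtons" is the grip in N (left out, the last holds). Time passes only in rows, so rows that repeat a pose let the fingers close. It gives the time, the measured TCP pose, the force and the opening at its end, in the units of the state.
- arm.observe(): the state, without advancing time (a new reading comes with each control period).
- arm.snapshot(name): name is "scene" or "side" or "wrist"; returns the picture (384x512x3 uint8, red, green, blue); there is no depth.
- arm.camera_model(name): a dict with "fx", "fy", "cx", "cy" (pixels), "cam_to_world" (4x4, takes a point from camera to world coordinates). Camera axes: x right, y down, z forward; pixel columns grow to the right and rows downward; lengths in m; the calibration is good to about 2 mm. A picture is of the moment at which its call begins: read the wrist's pose just before it. camera_model takes no time and is no camera call; for the wrist camera it gives the pose at the moment of the call.
- arm.job_done(): hands the job in, once; it reports no verdict.
Trained networks look in the newest picture that a camera, given by its name, has taken for a name from the list of things; names that differ only in an ending like _2 or _b are one class to them, and where a whole thing is asked for, a point or a joint stands for the part that bears it (a point fixed in the world has none). Each returns a list of dicts, best first, with "p" (0 to 1); they miss things now and then, are a little off and sometimes report something else, mostly with a low value. They report only what shows in the picture. A call takes as long as a camera call. They do not tell look-alikes from the thing itself.
- arm.recognise(camera, thing): "at" ([x, y, z] in m, in world coordinates, good to about 4 mm: the middle of the surface that is visible of it).
- arm.outline_of(camera, thing): "pixels" (384x512 bool, what is visible of it).
The state is a dict: "clock": time; "qpos": joint angles; "joint_vel": joint speeds; "joint_efforts": joint torques, N m; "eef_pos": TCP position; "eef_rot": TCP orientation; "contact_force": force on the tool from outside, world axes, zero at the start; "moment": the same for the moment, N m; "width": opening from 0.0 (shut) to 1.0 (fully open).
Only numpy, scipy, OpenCV 4.12 (cv2) and the standard library are available. Lean on these libraries where they do the work, as an engineer would, in place of code of your own. Each camera call takes 0.05 s, during which the arm holds its last target. There are 200 camera calls.

### The job

Lay the spirit level flat on the small steel shelf, lengthwise (from its pivot legs toward the screw foot) and near the middle, and let go of it. Then turn the wing knob of the screw foot until the bubble rests centred between the two lines of the vial, leave the knob, and finally press straight down on the middle of the spirit level with about the weight of a kilogram or a little more, the bubble staying centred. Finish while still pressing, without lifting off, and leave the garlic and the jar where they are.

Things in the scene. Friction and masses are not known exactly. Their poses are not given: they have to be found in the camera images.
- level: spirit level, plain aluminium bar with black end caps, 160 mm long (its y axis) x 24 mm wide (x) x 40 mm tall (z), 0.2 to 0.33 kg, starting on the table. Origin at the centre of its underside. Flat top 40 mm above the origin; at its middle, flush, the vial window (60 mm long, whitish bubble, two black lines 19 mm apart). Its solid top may be pressed, window included.
- bubble (a joint): where the bubble is along the level's own +y axis, in m from the midpoint between the two lines; 0 = centred, stops at +-0.019. It drifts to the higher end, about 0.8 mm per mrad of tilt, and takes about 1.5 s to settle.
- stand: fixed foot frame of the small steel shelf; origin on the table under the middle between pivot and screw. Its +y axis points to the two pivot legs (140 mm from the origin), its -y axis to the screw foot (140 mm from the origin).
- shelf_mid (a point): centre of the board's free top surface, 60 mm above the table (+-3 mm by tilt); its frame tilts with the board, +y toward the pivot legs. The steel board is 130 mm wide (x) and 245 mm long (y), with a 50 mm wide tongue on toward the screw foot. At the start the screw-foot end is low, by 8 to 16 mrad. Pressing does not move the board.
- knob_grip (a point): grip point on the black wing knob on top of the screw foot, 98 mm above the table, on the vertical screw axis, 160 mm from shelf_mid toward -y of the stand. The wing is 12 mm thick (its x axis), 46 mm long (y) and 34 mm tall, 12 mm of it above and 22 mm below this point; grasp it across the 12 mm.
- garlic_a: loose garlic bulb, 48 x 50 x 51 mm, a bystander; origin at the centre of its underside
- garlic_b: loose garlic bulb, 60 x 57 x 58 mm, a bystander; origin at the centre of its underside
- chilli_jar: loose jar with a screw cap, 59 mm wide, 86 mm tall, a bystander; origin at the centre of its underside
- shelf: the tilting shelf board itself; origin on its pivot line, 46 mm above the table, over the middle between the pivot legs; the top surface is 14 mm above it; y as for shelf_mid
- foot_knob: the knob as a body; origin 26 mm below knob_grip, same axes. It keeps its height. Clockwise from above raises the screw-foot end of the board by about 6 mrad per rad, which shifts the bubble of a lengthwise level about 4.8 mm per rad toward the screw foot. Turns stiffly (0.06 N m), stays where left, stops 3.1 rad either side of level.
Not all that is in view belongs to the job. Of the things shaped like the level, the aluminium one is meant.

How it is judged:
By the outcome, as a careful person would: the job done as asked, in the order asked, and still so for the second after the job is handed in, while the arm keeps its last pose, push and grip.
It also fails if it takes over 72 s, if anything falls off the work surface, if the arm or the gripper's body presses on something with over 40 N, if the wrist force passes 120 N, or if a joint passes its speed limit or range.

## Working session

There is one attempt and no reset: what is moved stays moved. The work goes in short steps, Python scripts to look and compute and a tool call to move; the robot and the scene stay as the last step left them, time stands still between calls to the robot, and variables do not carry over. Pictures are saved under pics/ and viewed, about 8 in all and at most 12, crops included, and the job is handed in when it is done.

Besides the shell and the picture viewer there is one more tool, called after ">>>" by a JSON object that holds its "fn" and its "kwargs", one argument or row to a line. jog_arm: Moves the arm, as the interface text tells. Its arguments: {"type":"object","properties":{"steps":{"type":"array"},"newtons":{"type":"number"}},"required":["steps"]}

```bash
ls; mkdir -p pics; python3 - <<'E'
from rig import arm
import cv2,numpy as np
for n in ["scene","side"]:
    im=arm.snapshot(n); cv2.imwrite(f"pics/{n}0.png",im[:,:,::-1])
    for t in ["level","shelf_mid","knob_grip","stand","garlic_a","chilli_jar"]:
        try: print(n,t,[(round(d['p'],2),np.round(d['at'],3).tolist()) for d in arm.recognise(n,t)])
        except Exception as e: print(n,t,e)
    m=arm.camera_model(n); print(m['fx'],np.round(m['cam_to_world'],3).tolist())
s=arm.observe(); print(s['clock'],s['eef_pos'],s['eef_rot'],arm.finger_overhang)
E
```

```text
pics
scene level [(0.85, [0.362, -0.297, 0.042]), (0.84, [0.502, -0.244, 0.04])]
scene shelf_mid [(0.83, [0.539, 0.058, 0.055])]
scene knob_grip [(0.49, [0.547, -0.092, 0.107])]
scene stand [(0.86, [0.538, 0.052, 0.05])]
scene garlic_a [(0.69, [0.691, -0.171, 0.034]), (0.57, [0.679, -0.276, 0.031])]
scene chilli_jar [(0.97, [0.701, 0.121, 0.061])]
417.6825344368418 [[0.766, -0.504, 0.398, 0.129], [-0.643, -0.591, 0.487, -0.487], [-0.01, -0.629, -0.777, 0.863], [0.0, 0.0, 0.0, 1.0]]
side level [(0.92, [0.498, -0.278, 0.039]), (0.77, [0.363, -0.3, 0.028])]
side shelf_mid [(0.57, [0.531, 0.06, 0.057])]
side knob_grip [(0.64, [0.706, 0.111, 0.055]), (0.58, [0.554, -0.089, 0.096])]
side stand [(0.71, [0.543, 0.018, 0.058]), (0.36, [0.533, 0.06, 0.062])]
side garlic_a [(0.66, [0.698, -0.18, 0.033]), (0.28, [0.708, 0.115, 0.051])]
side chilli_jar [(0.79, [0.708, 0.114, 0.053]), (0.68, [0.542, 0.02, 0.059]), (0.55, [0.555, -0.094, 0.101])]
434.94199335090696 [[0.996, -0.021, 0.083, 0.443], [-0.085, -0.374, 0.924, -1.103], [0.012, -0.927, -0.374, 0.516], [0.0, 0.0, 0.0, 1.0]]
0.7 [0.13372403 0.58492801 0.24366829] [[ 2.37048165e-05  2.22885611e-01  9.74844605e-01]
 [ 5.06166212e-05  9.74844604e-01 -2.22885612e-01]
 [-9.99999998e-01  5.46268026e-05  1.18267959e-05]] 0.025
```

View pics/scene0.png

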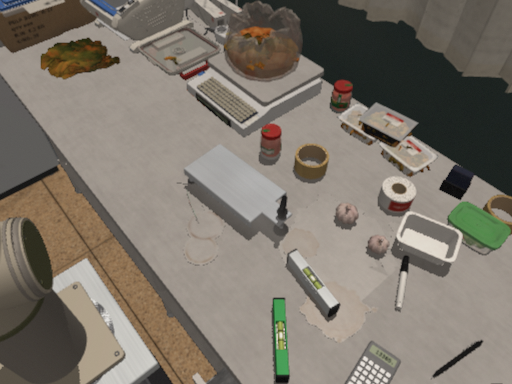

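View pics/side0.png

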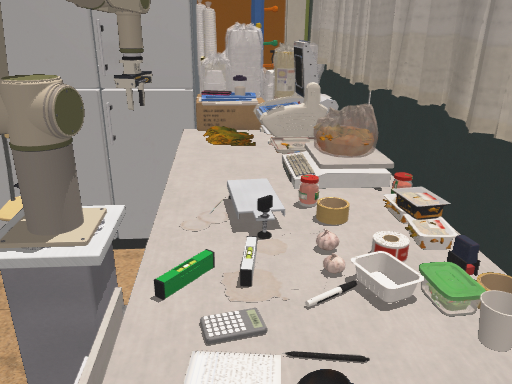

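The scene picture shows two level-shaped things: the aluminium one at (313,283), which lies at about x 0.50, y -0.25, and a green one at (281,338). I choose the aluminium one. Next I'll fit the poses and make the check crop.

```bash
cat > h.py <<'E'
from rig import arm
import cv2,numpy as np
from scipy.optimize import minimize
def proj(m,P):
    T=np.linalg.inv(m['cam_to_world']); q=P@T[:3,:3].T+T[:3,3]
    return np.c_[m['fx']*q[:,0]/q[:,2]+m['cx'],m['fy']*q[:,1]/q[:,2]+m['cy']]
def box(x,y,yaw,sx,sy,z0,z1,oy=0):
    c,s=np.cos(yaw),np.sin(yaw)
    return np.array([[x+c*a-s*(b+oy),y+s*a+c*(b+oy),z] for a in(-sx/2,sx/2) for b in(-sy/2,sy/2) for z in(z0,z1)])
def mask(m,P,k=8):
    im=np.zeros((384,512),np.uint8)
    h=cv2.convexHull(proj(m,P).astype(np.float32))
    cv2.fillConvexPoly(im,np.round(h*16).astype(np.int32),255,cv2.LINE_AA,4); return im/255.
def fit(obs,p0,dims):
    f=lambda p:sum(np.abs(mask(m,box(*p,*dims))-o).sum()/o.sum() for m,o in obs)
    best=None
    for d in(-.2,0,.2):
        r=minimize(f,p0,method='Nelder-Mead',options=dict(initial_simplex=np.array(p0)+np.array([[0,0,d],[.01,0,d],[0,.01,d],[0,0,d+.1]])))
        if best is None or r.fun<best.fun: best=r
    return best.x,best.fun
E
python3 - <<'E'
from h import *
obs={}
for n in["scene","side"]:
    im=arm.snapshot(n); m=arm.camera_model(n)
    for t,c in[("level",[.5,-.255,.03]),("shelf_mid",[.535,.06,.06]),("knob_grip",[.55,-.09,.1])]:
        u=proj(m,np.array([c]))[0]
        o=[d for d in arm.outline_of(n,t) if d['pixels'].any()]
        k=[np.hypot(*(np.argwhere(d['pixels']).mean(0)[::-1]-u)) for d in o]
        if not o: print(n,t,'none');continue
        i=int(np.argmin(k)); print(n,t,round(o[i]['p'],2),round(k[i],1),o[i]['pixels'].sum())
        if k[i]<40: obs.setdefault(t,[]).append((m,o[i]['pixels'].astype(float)))
        if n=="scene" and t!="shelf_mid":
            pass
    if n=="scene":
        cr=cv2.resize(im[130:330,170:370],(600,600),interpolation=cv2.INTER_CUBIC); M=sum(o for _,o in [v[0] for v in obs.values()])
        ed=cv2.resize((M[130:330,170:370]>0).astype(np.uint8),(600,600),interpolation=0)
        cs,_=cv2.findContours(ed,0,2); cr=cr.copy(); cv2.drawContours(cr,cs,-1,(255,0,0),1); cv2.imwrite("pics/crop1.png",cr[:,:,::-1])
for key,p0,dims in[("level",[.5,-.255,.0],(.024,.16,0,.04)),("shelf_mid",[.535,.06,.09],(.13,.245,.046,.06)),("knob_grip",[.55,-.095,0],(.012,.046,.076,.11))]:
    for sub in [obs[key]]+[[v] for v in obs[key]]: print(key,*fit(sub,p0,dims))
E
```

```text
scene level 0.75 3.6 1251
scene shelf_mid 0.95 1.2 4461
scene knob_grip 0.7 0.5 156
side level 0.82 2.0 633
side shelf_mid 0.82 2.4 1513
side knob_grip 0.58 2.3 200
level [ 0.50422479 -0.23866745 -0.14380333] 0.22163560852832462
level [ 0.50468719 -0.23920703 -0.1620243 ] 0.08929954075954923
level [ 0.50463631 -0.23440378 -0.14462997] 0.11906576216584579
shelf_mid [0.53727503 0.07775752 0.08263703] 0.40955663531131226
shelf_mid [0.53621757 0.0775566  0.08330108] 0.08822166840284645
shelf_mid [0.53971104 0.07799907 0.07633762] 0.30730790663919233
knob_grip [ 0.55633699 -0.08226052 -0.68787541] 0.7717169431875316
knob_grip [ 0.55515783 -0.08312313 -0.92345329] 0.49462041226747105
knob_grip [ 0.55681766 -0.07959711 -0.64133435] 0.1985490196078431
```

View pics/crop1.png

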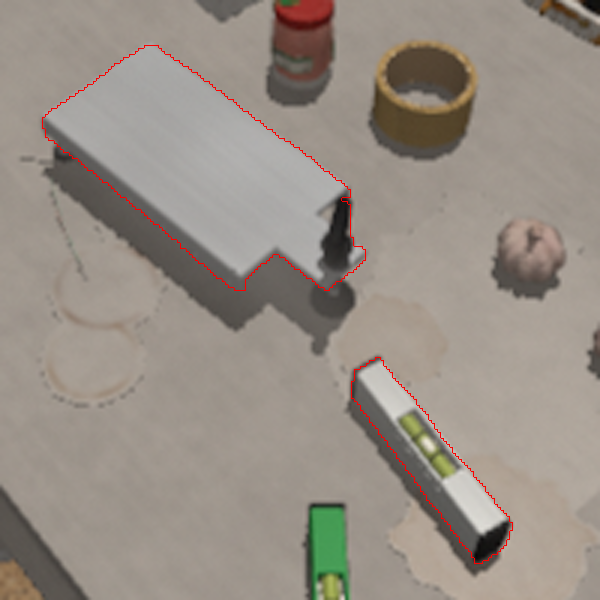

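The crop confirms it: the aluminium level, with a bubble vial and black end caps, lies at crop (430,455), with its far end nearest the knob. I'll move to a view above it.

>>> {"fn": "jog_arm", "kwargs": {
  "steps": [
    [[0.3,-0.38,0.03,0,0,-80,1],[0.3,-0.38,0.03,0,0,-80,1],[0.3,-0.38,0.03,0,0,-80,1],[0.3,-0.38,0.03,0,0,-80,1],[0.3,-0.38,0.03,0,0,-80,1],[0.3,-0.38,0.03,0,0,-80,1],[0.3,-0.38,0.03,0,0,-80,1],[0.3,-0.38,0.03,0,0,-80,1]]
  ]
}}

```text
clock: 2.1
eef_pos: [0.435, 0.2028, 0.2741]
eef_rot: [[0.001, 0.998, -0.056], [0.0, -0.056, -0.998], [-1.0, 0.001, -0.0]]
contact_force: [0.2, 0.7, -0.1]
width: 1.002
```

>>> {"fn": "jog_arm", "kwargs": {
  "steps": [
    [[0.066,-0.385,-0.02,0,0,-6,1],[0.066,-0.385,-0.02,0,0,-6,1],[0.066,-0.385,-0.02,0,0,-6,1],[0.066,-0.385,-0.02,0,0,-6,1],[0.066,-0.385,-0.02,0,0,-6,1],[0.066,-0.385,-0.02,0,0,-6,1],[0.066,-0.385,-0.02,0,0,-6,1],[0.066,-0.385,-0.02,0,0,-6,1]]
  ]
}}

```text
clock: 3.1
eef_pos: [0.4996, -0.1805, 0.2533]
eef_rot: [[-0.001, 0.988, -0.156], [0.001, -0.156, -0.988], [-1.0, -0.001, -0.001]]
contact_force: [-1.2, -0.2, -0.1]
width: 1.002
```

```bash
python3 - <<'E'
from h import *
s=arm.observe(); print(s['clock'],s['eef_pos'],s['eef_rot'][:,1],s['contact_force'])
m=arm.camera_model("wrist"); im=arm.snapshot("wrist"); cv2.imwrite("pics/w1.png",im[:,:,::-1])
print(m['fx'],np.round(m['cam_to_world'],3).tolist())
for t in["level","knob_grip","shelf_mid"]:
    for d in arm.outline_of("wrist",t):
        o=d['pixels'].astype(float)
        if o.sum()<50: continue
        print(t,round(d['p'],2),o.sum(),np.argwhere(o).min(0),np.argwhere(o).max(0))
        if t=="level": print(fit([(m,o)],[.504,-.238,-.155],(.024,.16,0,.04)))
        if t=="knob_grip": print(fit([(m,o)],[.55,-.082,-.7],(.012,.046,.076,.11)))
E
```

```text
3.1 [ 0.49955248 -0.18049884  0.25334432] [ 9.87723240e-01 -1.56212234e-01 -7.34570289e-04] [-1.23016028 -0.17632844 -0.11547828]
272.2657728496058 [[0.988, -0.151, -0.042, 0.51], [-0.157, -0.95, -0.27, -0.106], [0.001, 0.273, -0.962, 0.394], [0.0, 0.0, 0.0, 1.0]]
level 0.94 819.0 [199 166] [272 206]
(array([ 0.80685018, -0.84668313,  0.76117132]), np.float64(1.0))
level 0.88 2004.0 [150 251] [262 269]
(array([ 0.50319971, -0.24096073, -0.14845517]), np.float64(0.08432350984305897))
knob_grip 0.75 815.0 [ 60 269] [101 309]
(array([ 0.55306828, -0.08373578, -0.95783182]), np.float64(0.2848550463130038))
shelf_mid 0.87 7298.0 [  0 204] [100 332]
```

View pics/w1.png

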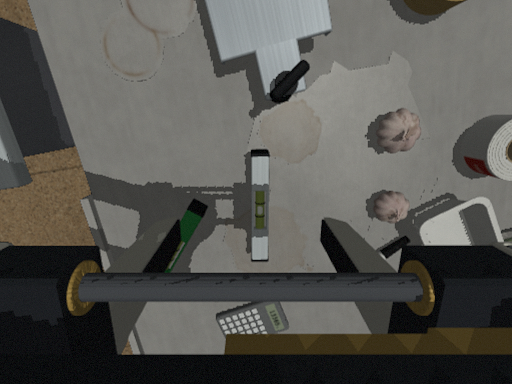

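>>> {"fn": "jog_arm", "kwargs": {
  "steps": [
    [[0.0035,-0.0605,-0.06,0,0,0,0.3],[0.0035,-0.0605,-0.12,0,0,0,0.2],[0.0035,-0.0605,-0.17,0,0,0,0.2],[0.0035,-0.0605,-0.2,0,0,0,0.2],[0.0035,-0.0605,-0.218,0,0,0,0.2],[0.0035,-0.0605,-0.218,0,0,0,0.2],[0.0035,-0.0605,-0.218,0,0,0,-1],[0.0035,-0.0605,-0.218,0,0,0,-1]]
  ],
  "newtons": 25
}}

```text
clock: 4.3
eef_pos: [0.5046, -0.2412, 0.0377]
eef_rot: [[0.003, 0.988, -0.154], [-0.002, -0.154, -0.988], [-1.0, 0.003, 0.001]]
contact_force: [0.5, -0.1, 0.9]
width: 0.433
```

>>> {"fn": "jog_arm", "kwargs": {
  "steps": [
    [[0,0,0,0,0,0,-1],[0,0,0,0,0,0,-1],[0,0,0,0,0,0,-1],[0,0,0.03,0,0,0,-1],[0,0,0.08,0,0,0,-1],[0,0,0.13,0,0,0,-1],[0,0,0.13,0,0,0,-1]]
  ]
}}

```text
clock: 5.18
eef_pos: [0.5057, -0.2421, 0.1705]
eef_rot: [[0.007, 0.988, -0.154], [-0.004, -0.154, -0.988], [-1.0, 0.008, 0.003]]
contact_force: [0.6, -1.3, -3.7]
width: 0.253
```

>>> {"fn": "jog_arm", "kwargs": {
  "steps": [
    [[0.0,0.03,0.03,0,0,3,-1],[0.01,0.08,0.03,0,0,6,-1],[0.02,0.13,0.03,0,0,9,-1],[0.03,0.18,0.03,0,0,13.5,-1],[0.035,0.23,0.03,0,0,13.5,-1],[0.035,0.28,0.03,0,0,13.5,-1],[0.035,0.318,0.03,0,0,13.5,-1],[0.035,0.318,0.03,0,0,13.5,-1]]
  ]
}}

```text
clock: 6.18
eef_pos: [0.5367, 0.0799, 0.193]
eef_rot: [[-0.004, 0.996, 0.084], [0.001, 0.084, -0.996], [-1.0, -0.004, -0.001]]
contact_force: [0.0, -0.7, -3.4]
width: 0.263
```

```bash
python3 - <<'E'
from h import *
s=arm.observe(); print(s['clock'],s['eef_pos'],s['eef_rot'],s['contact_force'],s['moment'],s['width'])
m=arm.camera_model("wrist"); im=arm.snapshot("wrist"); s=arm.observe(); print(s['eef_pos'])
# overlay of assumed shelf box
im=im.copy()
for P,c in[(box(.538,.077,.085,.13,.245,.06,.06),(255,0,0)),(box(s['eef_pos'][0],s['eef_pos'][1],.085,.024,.16,s['eef_pos'][2]+.004,s['eef_pos'][2]+.004),(0,255,0))]:
    h=cv2.convexHull(proj(m,P).astype(np.float32)); cv2.polylines(im,[h.astype(np.int32)],True,c,1)
cv2.imwrite("pics/w2.png",im[:,:,::-1])
E
```

```text
6.175 [0.53671059 0.07991018 0.19303222] [[-3.87395107e-03  9.96447504e-01  8.41270703e-02]
 [ 5.15214856e-04  8.41296792e-02 -9.96454681e-01]
 [-9.99992363e-01 -3.81687316e-03 -8.39298818e-04]] [ 2.85415816e-03 -6.69575751e-01 -3.40442008e+00] [-0.15129512 -0.01019807 -0.00407973] 0.26257999236942114
[0.53698144 0.07835483 0.1933179 ]
```

View pics/w2.png

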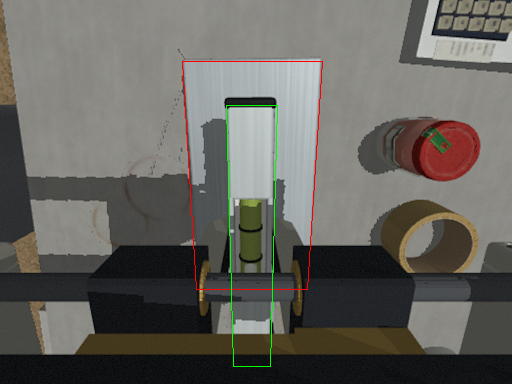

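>>> {"fn": "jog_arm", "kwargs": {
  "steps": [
    [[0,-0.003,-0.04,0,0,0,-1],[0,-0.003,-0.07,0,0,0,-1],[0,-0.003,-0.085,0,0,0,-1],[0,-0.003,-0.09,0,0,0,-1],[0,-0.003,-0.092,0,0,0,-1],[0,-0.003,-0.093,0,0,0,-1],[0,-0.003,-0.093,0,0,0,-1]]
  ]
}}

```text
clock: 7.1
eef_pos: [0.5388, 0.0745, 0.1035]
eef_rot: [[0.001, 0.997, 0.081], [0.0, 0.081, -0.997], [-1.0, 0.001, 0.0]]
contact_force: [-0.1, 0.2, -3.4]
width: 0.258
```

>>> {"fn": "jog_arm", "kwargs": {
  "steps": [
    [[0,0,-0.003,0,0,0,-1],[0,0,-0.004,0,0,0,-1],[0,0,-0.005,0,0,0,-1],[0,0,-0.005,0,0,0,-1]]
  ]
}}

```text
clock: 7.6
eef_pos: [0.5381, 0.0744, 0.0975]
eef_rot: [[-0.0, 0.997, 0.081], [-0.0, 0.081, -0.997], [-1.0, -0.0, -0.0]]
contact_force: [0.0, -0.0, -2.7]
width: 0.259
```

>>> {"fn": "jog_arm", "kwargs": {
  "steps": [
    [[0,0,-0.001,0,0,0,-1],[0,0,-0.001,0,0,0,-1],[0,0,-0.002,0,0,0,-1],[0,0,-0.002,0,0,0,-1],[0,0,-0.002,0,0,0,-1]]
  ]
}}

```text
clock: 8.22
eef_pos: [0.5383, 0.0744, 0.0958]
eef_rot: [[0.0, 0.997, 0.081], [0.0, 0.081, -0.997], [-1.0, 0.0, 0.0]]
contact_force: [0.2, -0.1, -1.4]
width: 0.258
```

>>> {"fn": "jog_arm", "kwargs": {
  "steps": [
    [[0,0,0,0,0,0,0.2],[0,0,0,0,0,0,0.2],[0,0,0.02,0,0,0,0.2],[0,0,0.07,0,0,0,0.2],[0,-0.04,0.11,0,0,0,0.2],[0,-0.09,0.13,0,0,0,0.2],[0,-0.12,0.13,0,0,0,0.2],[0,-0.12,0.13,0,0,0,0.2]]
  ]
}}

```text
clock: 9.22
eef_pos: [0.5385, -0.0475, 0.2263]
eef_rot: [[0.001, 0.997, 0.078], [-0.001, 0.078, -0.997], [-1.0, 0.001, 0.001]]
contact_force: [0.6, 0.3, -0.4]
width: 0.603
```

```bash
python3 - <<'E'
from h import *
s=arm.observe(); print(s['clock'],s['eef_pos'],s['qpos'],s['contact_force'])
m=arm.camera_model("wrist"); im=arm.snapshot("wrist"); cv2.imwrite("pics/w3.png",im[:,:,::-1])
for t in["level","knob_grip"]:
    for d in arm.outline_of("wrist",t):
        o=d['pixels'].astype(float)
        if o.sum()<50: continue
        print(t,round(d['p'],2),o.sum(),np.argwhere(o).min(0),np.argwhere(o).max(0))
        if t=="level": print(fit([(m,o)],[.538,.077,.085],(.024,.16,.06,.10)))
        if t=="knob_grip": print(fit([(m,o)],[.553,-.083,-.93],(.012,.046,.076,.11)))
E
```

```text
9.225 [ 0.53846334 -0.04753251  0.22630413] [-1.82676089e-01 -2.30246735e-02  1.67878690e+00 -3.51436913e-04
  1.48452435e+00 -2.60271770e-01] [ 0.63403083  0.29679985 -0.44744254]
level 0.91 3858.0 [  0 246] [145 275]
(array([0.53758403, 0.07652897, 0.07639234]), np.float64(0.05868427204992935))
knob_grip 0.57 916.0 [202 243] [237 282]
(array([ 0.55331439, -0.08106575, -0.93607669]), np.float64(0.2515926021063447))
```

View pics/w3.png

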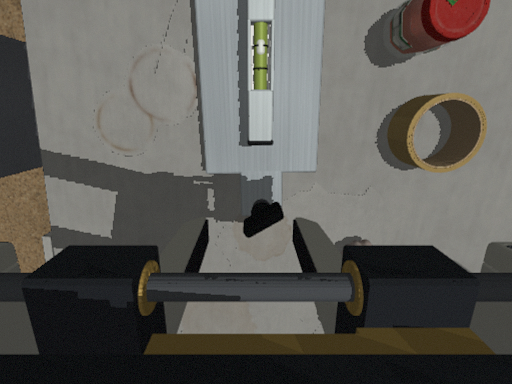

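The level sits lengthwise on the shelf at the middle. The bubble is at (261,45), near the far (pivot-side) line, and the wing knob at (264,220).

```bash
cat >> h.py <<'E'
def bubble(im,m,p,name=None,z=.1,w=.009):
    # rectified level top: rows = level y (+ toward pivot) from +40 to -40 mm, 5 px/mm
    x,y,a=p;c,s=np.cos(a),np.sin(a)
    loc=np.array([[-w,.04],[w,.04],[w,-.04],[-w,-.04]])
    P=np.array([[x+c*u-s*v,y+s*u+c*v,z] for u,v in loc])
    W=int(w*10000); H=cv2.getPerspectiveTransform(proj(m,P).astype(np.float32),np.float32([[0,0],[W,0],[W,400],[0,400]]))
    r=cv2.warpPerspective(im,H,(W,400),flags=cv2.INTER_CUBIC)
    if name: cv2.imwrite(name,cv2.resize(r,(W*3,1200))[::2,:,::-1])
    mid=r[:,W//2-12:W//2+12].astype(float)
    return mid.max(2).mean(1), mid[:,:,2].mean(1)   # brightness, blue channel
E
python3 - <<'E'
from h import *
im=cv2.imread("pics/w3.png")[:,:,::-1]; m=arm.camera_model("wrist")
v,b=bubble(im,m,[.5376,.0765,.078])
for i in range(0,400,5): print(round(40-i/5,1),int(v[i]),int(b[i]),end=' | ')
E
```

```text
40.0 192 192 | 39.0 193 192 | 38.0 193 191 | 37.0 194 193 | 36.0 193 192 | 35.0 193 192 | 34.0 194 192 | 33.0 194 193 | 32.0 195 194 | 31.0 172 171 | 30.0 125 125 | 29.0 123 81 | 28.0 159 78 | 27.0 161 82 | 26.0 159 80 | 25.0 160 81 | 24.0 160 80 | 23.0 160 80 | 22.0 160 80 | 21.0 160 81 | 20.0 159 79 | 19.0 160 80 | 18.0 160 81 | 17.0 159 79 | 16.0 159 85 | 15.0 182 151 | 14.0 202 186 | 13.0 208 196 | 12.0 205 194 | 11.0 175 167 | 10.0 189 179 | 9.0 210 198 | 8.0 209 198 | 7.0 209 198 | 6.0 208 196 | 5.0 191 179 | 4.0 170 147 | 3.0 159 95 | 2.0 160 78 | 1.0 159 80 | 0.0 159 80 | -1.0 159 80 | -2.0 160 80 | -3.0 159 80 | -4.0 159 80 | -5.0 160 80 | -6.0 160 80 | -7.0 119 63 | -8.0 53 36 | -9.0 121 63 | -10.0 161 81 | -11.0 160 81 | -12.0 159 80 | -13.0 159 79 | -14.0 159 80 | -15.0 159 80 | -16.0 159 79 | -17.0 159 79 | -18.0 159 79 | -19.0 159 80 | -20.0 158 79 | -21.0 159 79 | -22.0 158 78 | -23.0 158 79 | -24.0 158 79 | -25.0 158 71 | -26.0 153 111 | -27.0 169 169 | -28.0 190 189 | -29.0 196 195 | -30.0 193 192 | -31.0 192 191 | -32.0 193 192 | -33.0 192 191 | -34.0 192 190 | -35.0 191 190 | -36.0 191 190 | -37.0 191 190 | -38.0 191 190 | -39.0 191 189 |
```

>>> {"fn": "jog_arm", "kwargs": {
  "steps": [
    [[0.014,-0.034,0,0,0,121.5,0.2],[0.014,-0.034,0,0,0,121.5,0.2],[0.014,-0.034,0,0,0,121.5,0.2],[0.014,-0.034,0,0,0,121.5,0.2],[0.014,-0.034,0,0,0,121.5,0.2],[0.014,-0.034,0,0,0,121.5,0.2],[0.014,-0.034,0,0,0,121.5,0.2],[0.014,-0.034,0,0,0,121.5,0.2]]
  ]
}}

```text
clock: 10.38
eef_pos: [0.5522, -0.0781, 0.2252]
eef_rot: [[-0.001, -0.018, 1.0], [0.0, 1.0, 0.018], [-1.0, 0.0, -0.001]]
contact_force: [0.2, -0.2, -0.5]
width: 0.601
```

>>> {"fn": "jog_arm", "kwargs": {
  "steps": [
    [[0,0,0,0,0,36,0.2],[0,0,0,0,0,36,0.2],[0,0,0,0,0,36,0.2],[0,0,0,0,0,36,0.2],[0,0,0,0,0,36,0.2]]
  ]
}}

```text
clock: 11.0
eef_pos: [0.5522, -0.0783, 0.2253]
eef_rot: [[-0.001, -0.597, 0.803], [0.0, 0.803, 0.597], [-1.0, 0.001, -0.0]]
contact_force: [0.4, 0.3, 0.6]
width: 0.6
```

>>> {"fn": "jog_arm", "kwargs": {
  "steps": [
    [[0,-0.0035,-0.05,0,0,0,0.0],[0,-0.0035,-0.09,0,0,0,0.0],[0,-0.0035,-0.11,0,0,0,0.0],[0,-0.0035,-0.121,0,0,0,0.0],[0,-0.0035,-0.121,0,0,0,0.0]]
  ]
}}

```text
clock: 11.62
eef_pos: [0.5525, -0.083, 0.1049]
eef_rot: [[0.0, -0.596, 0.803], [0.0, 0.803, 0.596], [-1.0, -0.0, 0.0]]
contact_force: [0.2, 0.0, 0.5]
width: 0.497
```

>>> {"fn": "jog_arm", "kwargs": {
  "steps": [
    [[0,0,0,0,0,0,-1],[0,0,0,0,0,0,-1],[0,0,0,0,0,0,-1],[0,0,0,0,0,0,-1],[0,0,0,0,0,0,-1]]
  ],
  "newtons": 25
}}

```text
clock: 12.25
eef_pos: [0.5528, -0.0836, 0.1051]
eef_rot: [[0.001, -0.596, 0.803], [-0.001, 0.803, 0.596], [-1.0, -0.002, 0.001]]
contact_force: [2.2, -3.7, 0.6]
width: 0.127
```

>>> {"fn": "jog_arm", "kwargs": {
  "steps": [
    [[0.0006,-0.0008,0,0,0,-10,-1],[0.0006,-0.0008,0,0,0,-20,-1],[0.0006,-0.0008,0,0,0,-30,-1],[0.0006,-0.0008,0,0,0,-40,-1],[0.0006,-0.0008,0,0,0,-50,-1],[0.0006,-0.0008,0,0,0,-60,-1],[0.0006,-0.0008,0,0,0,-70,-1],[0.0006,-0.0008,0,0,0,-80,-1]]
  ],
  "newtons": 35
}}

```text
clock: 13.25
eef_pos: [0.5531, -0.0813, 0.1051]
eef_rot: [[0.0, 0.691, 0.723], [0.004, 0.723, -0.691], [-1.0, 0.003, -0.003]]
contact_force: [0.1, 11.9, 3.0]
width: 0.127
```

```bash
python3 - <<'E'
from h import *
s=arm.observe(); print(s['clock'],s['eef_pos'],s['qpos'],s['contact_force'],s['moment'],s['width'])
im=arm.snapshot("wrist"); sc=arm.snapshot("scene")
c=np.zeros((400,912,3),np.uint8); 
out=np.hstack([cv2.resize(im,(400,300)),cv2.resize(sc[110:260,170:370],(400,300),interpolation=cv2.INTER_CUBIC)])
cv2.imwrite("pics/w4.png",out[:,:,::-1])
m=arm.camera_model("scene")
v,b=bubble(sc,m,[.5376,.0765,.078])
for i in range(0,400,10): print(round(40-i/5,1),int(v[i]),int(b[i]),end=' | ')
E
```

```text
13.25 [ 0.55306871 -0.0813051   0.10506045] [-0.2402187   0.13071058  1.74822448  0.00420591  1.26330912 -1.04931738] [ 0.08422639 11.85312678  3.02459123] [ 1.9837893  -0.20091994  0.13037309] 0.12684553478780808
40.0 220 214 | 38.0 220 215 | 36.0 221 215 | 34.0 222 218 | 32.0 221 215 | 30.0 201 192 | 28.0 169 144 | 26.0 161 98 | 24.0 175 88 | 22.0 184 93 | 20.0 181 93 | 18.0 181 92 | 16.0 183 97 | 14.0 188 120 | 12.0 202 159 | 10.0 212 186 | 8.0 219 198 | 6.0 229 209 | 4.0 233 215 | 2.0 223 193 | 0.0 198 141 | -2.0 184 103 | -4.0 179 91 | -6.0 173 88 | -8.0 150 79 | -10.0 134 74 | -12.0 156 81 | -14.0 179 91 | -16.0 183 94 | -18.0 181 92 | -20.0 184 94 | -22.0 184 93 | -24.0 180 91 | -26.0 181 105 | -28.0 190 149 | -30.0 211 197 | -32.0 221 215 | -34.0 219 212 | -36.0 219 212 | -38.0 219 212 |
```

View pics/w4.png

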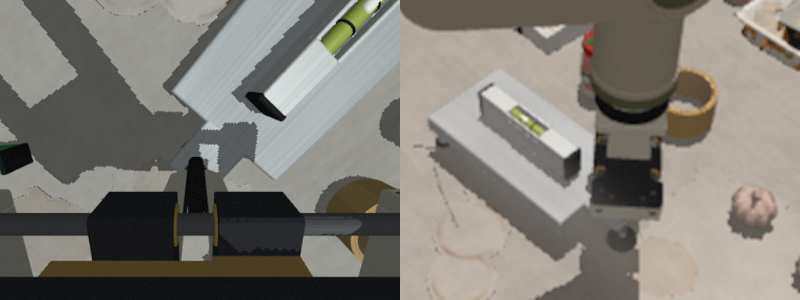

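>>> {"fn": "jog_arm", "kwargs": {
  "steps": [
    [[0,0.002,0,0,0,0,-1],[0,0.002,0,0,0,0,-1],[0,0.002,0,0,0,0,-1],[0,0.002,0,0,0,0,-1],[0,0.002,0,0,0,0,-1],[0,0.002,0,0,0,0,-1],[0,0.002,0,0,0,0,-1],[0,0.002,0,0,0,0,-1]]
  ]
}}

```text
clock: 14.35
eef_pos: [0.5531, -0.0812, 0.1051]
eef_rot: [[0.001, 0.687, 0.726], [0.001, 0.726, -0.687], [-1.0, 0.001, -0.001]]
contact_force: [-1.2, 5.6, 5.7]
width: 0.127
```

>>> {"fn": "jog_arm", "kwargs": {
  "steps": [
    [[0,0,0,0,0,0,-1],[0,0,0,0,0,0,-1],[0,0,0,0,0,0,-1],[0,0,0,0,0,0,-1],[0,0,0,0,0,0,-1],[0,0,0,0,0,0,-1],[0,0,0,0,0,0,-1],[0,0,0,0,0,0,-1]]
  ]
}}

```text
clock: 15.35
eef_pos: [0.5531, -0.0812, 0.1051]
eef_rot: [[0.0, 0.687, 0.726], [0.001, 0.726, -0.687], [-1.0, 0.001, -0.001]]
contact_force: [-0.3, 7.0, 5.7]
width: 0.125
```

```bash
cat > meas.py <<'E'
from h import *
import sys
n=sys.argv[1] if len(sys.argv)>1 else "scene"
s=arm.observe(); print(s['clock'],s['eef_pos'],s['contact_force'],np.degrees(np.arctan2(s['eef_rot'][1,1],s['eef_rot'][0,1])))
m=arm.camera_model(n); sc=arm.snapshot(n)
v,b=bubble(sc,m,[.5376,.0765,.078],"pics/rect.png")
y=40-np.arange(400)/5
ins=(abs(y-1)<24)
w=np.clip(b-110,0,None)*ins; bc=(w*y).sum()/w.sum()
dk=np.clip(150-v,0,None)*ins
for lo,hi in((-16,-2),(3,18)):
    k=(y>lo)&(y<hi); print('line',(dk*y*k).sum()/max((dk*k).sum(),1e-6),v[k].min())
ys=y[ins&(b>135)]; print('bubble',bc,'edges',ys.min(),ys.max())
E
python3 meas.py
```

```text
15.35 [ 0.55306161 -0.08116649  0.10506771] [-0.34424096  7.03018589  5.65627025] 46.569407333035215
line -10.194539249146757 144.75
line 10.085280728376327 142.16666666666666
bubble 2.21915236531861 edges -4.200000000000003 8.600000000000001
```

>>> {"fn": "jog_arm", "kwargs": {
  "steps": [
    [[0,0.001,-0.001,0,0,-10,-1],[0,0.001,-0.001,0,0,-20,-1],[0,0.001,-0.001,0,0,-26,-1],[0,0.001,-0.001,0,0,-26,-1],[0,0.001,-0.001,0,0,-26,-1],[0,0.001,-0.001,0,0,-26,-1],[0,0.001,-0.001,0,0,-26,-1],[0,0.001,-0.001,0,0,-26,-1]]
  ]
}}

```text
clock: 16.4
eef_pos: [0.5538, -0.0807, 0.105]
eef_rot: [[0.002, 0.936, 0.351], [0.0, 0.351, -0.936], [-1.0, 0.002, 0.0]]
contact_force: [0.1, 4.2, 9.3]
width: 0.128
```

>>> {"fn": "jog_arm", "kwargs": {
  "steps": [
    [[0,0,0,0,0,0,-1],[0,0,0,0,0,0,-1],[0,0,0,0,0,0,-1],[0,0,0,0,0,0,-1],[0,0,0,0,0,0,-1],[0,0,0,0,0,0,-1],[0,0,0,0,0,0,-1],[0,0,0,0,0,0,-1]]
  ]
}}

```text
clock: 17.4
eef_pos: [0.5538, -0.0807, 0.105]
eef_rot: [[0.002, 0.936, 0.351], [0.0, 0.351, -0.936], [-1.0, 0.002, 0.0]]
contact_force: [-0.9, 4.2, 10.5]
width: 0.123
```

```bash
python3 meas.py
```

```text
17.4 [ 0.5537888  -0.08067024  0.10502041] [-0.86602995  4.18982865 10.52237087] 20.56428989419964
line -9.612312599681019 128.29166666666666
line 9.726351680467609 132.83333333333334
bubble 0.9208564336249636 edges -5.799999999999997 7.399999999999999
```

>>> {"fn": "jog_arm", "kwargs": {
  "steps": [
    [[0,0,0.002,0,0,0,-1],[0,0,0.002,0,0,0,-1],[0,0,0.002,0,0,0,-1],[0,0,0.002,0,0,0,-1],[0,0,0.002,0,0,0,-1],[0,0,0.002,0,0,0,-1],[0,0,0.002,0,0,0,-1],[0,0,0.002,0,0,0,-1]]
  ]
}}

```text
clock: 18.45
eef_pos: [0.5537, -0.0806, 0.1051]
eef_rot: [[0.002, 0.936, 0.351], [0.001, 0.351, -0.936], [-1.0, 0.002, 0.0]]
contact_force: [8.3, 3.6, -5.9]
width: 0.129
```

```bash
python3 meas.py
```

```text
18.45 [ 0.55370759 -0.08063722  0.1051348 ] [ 8.27285543  3.55227166 -5.92870644] 20.558065770929808
line -9.620470262793914 127.79166666666667
line 9.702250057991185 132.33333333333334
bubble 0.8936196976735876 edges -5.799999999999997 7.399999999999999
```

>>> {"fn": "jog_arm", "kwargs": {
  "steps": [
    [[0,0,-0.001,0,0,-6,-1],[0,0,-0.001,0,0,-11,-1],[0,0,-0.001,0,0,-11,-1],[0,0,-0.001,0,0,-11,-1],[0,0,-0.001,0,0,-11,-1],[0,0,-0.001,0,0,-11,-1],[0,0,-0.001,0,0,-11,-1],[0,0,-0.001,0,0,-11,-1]]
  ]
}}

```text
clock: 19.5
eef_pos: [0.5541, -0.0805, 0.1051]
eef_rot: [[0.003, 0.986, 0.166], [0.001, 0.166, -0.986], [-1.0, 0.003, -0.0]]
contact_force: [5.8, 5.0, 0.2]
width: 0.125
```

>>> {"fn": "jog_arm", "kwargs": {
  "steps": [
    [[0,0,0,0,0,0,-1],[0,0,0,0,0,0,-1],[0,0,0,0,0,0,-1],[0,0,0,0,0,0,-1],[0,0,0,0,0,0,-1],[0,0,0,0,0,0,-1],[0,0,0,0,0,0,-1],[0,0,0,0,0,0,-1]]
  ]
}}

```text
clock: 20.5
eef_pos: [0.5541, -0.0805, 0.1051]
eef_rot: [[0.003, 0.986, 0.166], [0.001, 0.166, -0.986], [-1.0, 0.003, -0.0]]
contact_force: [5.4, 4.4, -0.2]
width: 0.128
```

```bash
python3 meas.py; python3 meas.py wrist
```

```text
20.5 [ 0.55410572 -0.08053782  0.10509355] [ 5.44010695  4.43039828 -0.1773619 ] 9.564967560009254
line -9.50370265285856 125.66666666666667
line 9.505002460226342 127.33333333333333
bubble 0.43050840067437973 edges -6.200000000000003 7.0
20.55 [ 0.55408568 -0.08053513  0.10507969] [6.52564219 4.64095078 0.67369888] 9.56399807839139
line -9.0 0.0
line 10.5 0.0meas.py:9: RuntimeWarning: invalid value encountered in scalar divide
  w=np.clip(b-110,0,None)*ins; bc=(w*y).sum()/w.sum()
Traceback (most recent call last):
  File "meas.py", line 13, in <module>
    ys=y[ins&(b>135)]; print('bubble',bc,'edges',ys.min(),ys.max())
                                                 ~~~~~~^^
ValueError: zero-size array to reduction operation minimum which has no identity
```

>>> {"fn": "jog_arm", "kwargs": {
  "steps": [
    [[0,0,0,0,0,0,0],[0,0,0,0,0,0,0],[0,0,0.04,0,0,0,0],[0,0,0.09,0,0,0,0],[-0.007,0.03,0.12,0,0,0,0],[-0.007,0.04,0.12,0,0,0,0],[-0.007,0.04,0.12,0,0,0,0],[-0.007,0.04,0.12,0,0,0,0]]
  ]
}}

```text
clock: 21.6
eef_pos: [0.5449, -0.0413, 0.2226]
eef_rot: [[-0.003, 0.986, 0.166], [0.0, 0.166, -0.986], [-1.0, -0.003, -0.001]]
contact_force: [-0.8, 0.1, 0.1]
width: 0.502
```

```bash
python3 meas.py; python3 meas.py wrist; python3 - <<'E'
from h import *
im=arm.snapshot("wrist"); m=arm.camera_model("wrist")
r=cv2.resize(im[0:260,160:360],(500,650),interpolation=cv2.INTER_CUBIC)[:600]
cv2.imwrite("pics/w5.png",r[:,:,::-1])
for d in arm.outline_of("wrist","knob_grip"):
    o=d['pixels'].astype(float)
    print(o.sum()); print(fit([(m,o)],[.554,-.081,.15],(.012,.046,.076,.11)))
E
```

```text
21.6 [ 0.54490654 -0.0413184   0.22260043] [-0.83243179  0.0710265   0.0765512 ] 9.556023830994036
line -9.501995335579165 117.33333333333333
line 9.55108200455581 118.5
bubble 0.46171857779887765 edges -5.799999999999997 6.600000000000001
21.65 [ 0.54499349 -0.04139909  0.22273902] [ 0.01412982  0.33270806 -0.60808839] 9.538925036198087
line -9.610125630838612 51.958333333333336
line 8.921777575205104 37.25
bubble 0.1679409748294212 edges -5.799999999999997 5.799999999999997
767.0
(array([ 0.5540749 , -0.08315941,  0.18208125]), np.float64(0.29494593143645986))
```

View pics/w5.png

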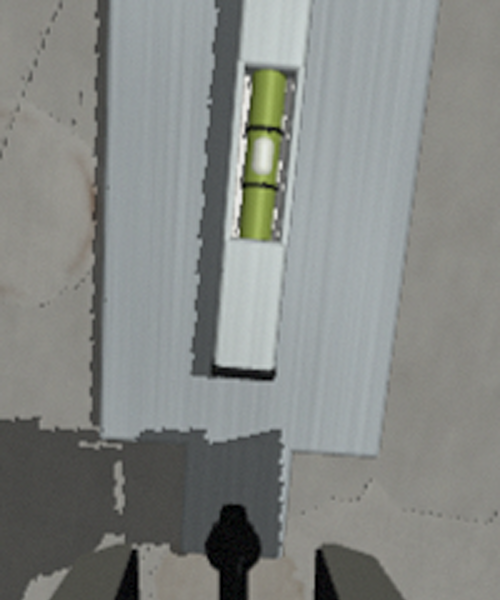

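>>> {"fn": "jog_arm", "kwargs": {
  "steps": [
    [[0.007,-0.04,-0.03,0,0,0,0],[0.007,-0.04,-0.08,0,0,0,0],[0.007,-0.04,-0.11,0,0,0,0],[0.007,-0.04,-0.12,0,0,0,0],[0.007,-0.04,-0.12,0,0,0,0],[0.007,-0.04,-0.12,0,0,0,-1],[0.007,-0.04,-0.12,0,0,0,-1],[0.007,-0.04,-0.12,0,0,0,-1]]
  ]
}}

```text
clock: 22.8
eef_pos: [0.5534, -0.081, 0.1056]
eef_rot: [[0.002, 0.986, 0.166], [-0.0, 0.166, -0.986], [-1.0, 0.001, 0.001]]
contact_force: [0.1, 0.7, -0.3]
width: 0.225
```

>>> {"fn": "jog_arm", "kwargs": {
  "steps": [
    [[0,0,0,0,0,0,-1],[0,0,0,0,0,0,-1],[0,0,0,0,0,-4,-1],[0,0,0,0,0,-7,-1],[0,0,0,0,0,-7,-1],[0,0,0,0,0,-7,-1],[0,0,0,0,0,-7,0],[0,0,0,0,0,-7,0]]
  ]
}}

```text
clock: 23.8
eef_pos: [0.5526, -0.0809, 0.1046]
eef_rot: [[-0.0, 0.999, 0.045], [0.0, 0.045, -0.999], [-1.0, -0.0, -0.0]]
contact_force: [0.3, 0.2, -0.2]
width: 0.292
```

>>> {"fn": "jog_arm", "kwargs": {
  "steps": [
    [[0,0,0,0,0,0,0],[0,0,0.04,0,0,0,0],[0,0,0.09,0,0,0,0],[-0.007,0.03,0.12,0,0,0,-1],[-0.007,0.04,0.12,0,0,0,-1],[-0.007,0.04,0.12,0,0,0,-1],[-0.007,0.04,0.12,0,0,0,-1],[-0.007,0.04,0.12,0,0,0,-1]]
  ]
}}

```text
clock: 24.8
eef_pos: [0.5452, -0.0414, 0.2232]
eef_rot: [[-0.002, 0.999, 0.044], [0.0, 0.044, -0.999], [-1.0, -0.002, -0.0]]
contact_force: [-0.6, 0.3, -1.2]
width: 0.024
```

```bash
python3 meas.py; python3 meas.py wrist
```

```text
24.8 [ 0.54522767 -0.04139305  0.22319058] [-0.63266405  0.25152152 -1.15312165] 2.5272431015138674
line -9.682511893434825 118.0
line 9.363461699106173 116.5
bubble -0.5709274662373668 edges -6.600000000000001 5.600000000000001
24.85 [ 0.54539902 -0.0413619   0.22349312] [ 0.79518529 -0.55668252 -1.56369068] 2.5268443636663487
line -9.652566389219185 30.416666666666668
line 8.959984810767478 26.0
bubble -0.3049495578091173 edges -6.200000000000003 5.399999999999999
```

>>> {"fn": "jog_arm", "kwargs": {
  "steps": [
    [[-0.0076,0.06,0,0,0,2,-1],[-0.0076,0.118,0,0,0,2,-1],[-0.0076,0.118,-0.05,0,0,2,-1],[-0.0076,0.118,-0.075,0,0,2,-1],[-0.0076,0.118,-0.085,0,0,2,-1],[-0.0076,0.118,-0.087,0,0,2,-1],[-0.0076,0.118,-0.087,0,0,2,-1],[-0.0076,0.118,-0.087,0,0,2,-1]]
  ]
}}

```text
clock: 25.9
eef_pos: [0.5391, 0.077, 0.139]
eef_rot: [[0.002, 0.997, 0.079], [0.0, 0.079, -0.997], [-1.0, 0.002, 0.0]]
contact_force: [0.3, -0.4, 0.3]
width: 0.003
```

```bash
python3 meas.py
```

```text
25.9 [0.53914655 0.07695779 0.13902798] [ 0.31577518 -0.44757508  0.29887092] 4.541495758845888
line -10.035303346055683 71.20833333333333
line 10.891853181767752 73.58333333333333Traceback (most recent call last):
  File "meas.py", line 13, in <module>
    ys=y[ins&(b>135)]; print('bubble',bc,'edges',ys.min(),ys.max())
                                                 ~~~~~~^^
    return umr_minimum(a, axis, None, out, keepdims, initial, where)
ValueError: zero-size array to reduction operation minimum which has no identity
```

>>> {"fn": "jog_arm", "kwargs": {
  "steps": [
    [[-0.001,0,-0.005,0,0,0,-1],[-0.001,0,-0.009,0,0,0,-1],[-0.001,0,-0.011,0,0,0,-1],[-0.001,0,-0.012,0,0,0,-1],[-0.001,0,-0.012,0,0,0,-1]]
  ]
}}

```text
clock: 26.58
eef_pos: [0.5372, 0.0771, 0.1256]
eef_rot: [[-0.0, 0.997, 0.08], [-0.0, 0.08, -0.997], [-1.0, -0.0, 0.0]]
contact_force: [-0.2, -0.2, 0.4]
width: 0.006
```

>>> {"fn": "jog_arm", "kwargs": {
  "steps": [
    [[0,0,-0.0005,0,0,0,-1],[0,0,-0.001,0,0,0,-1],[0,0,-0.001,0,0,0,-1],[0,0,-0.001,0,0,0,-1]]
  ]
}}

```text
clock: 27.08
eef_pos: [0.5374, 0.0771, 0.1253]
eef_rot: [[0.0, 0.997, 0.08], [-0.0, 0.08, -0.997], [-1.0, 0.0, 0.0]]
contact_force: [-1.9, -0.1, 5.2]
width: 0.003
```

>>> {"fn": "jog_arm", "kwargs": {
  "steps": [
    [[0,0,-0.0004,0,0,0,-1],[0,0,-0.0008,0,0,0,-1],[0,0,-0.0008,0,0,0,-1],[0,0,-0.0008,0,0,0,-1]]
  ]
}}

```text
clock: 27.58
eef_pos: [0.5377, 0.0771, 0.1254]
eef_rot: [[0.001, 0.997, 0.08], [0.0, 0.08, -0.997], [-1.0, 0.001, 0.0]]
contact_force: [-4.2, 0.2, 10.6]
width: 0.003
```

>>> {"fn": "jog_arm", "kwargs": {
  "steps": [
    [[-0.0004,0,-0.0002,0,0,0,-1],[-0.0005,0,-0.0002,0,0,0,-1],[-0.0005,0,-0.0002,0,0,0,-1],[-0.0005,0,-0.0002,0,0,0,-1]]
  ]
}}

```text
clock: 28.08
eef_pos: [0.5374, 0.0771, 0.1253]
eef_rot: [[0.002, 0.997, 0.08], [0.0, 0.08, -0.997], [-1.0, 0.002, 0.0]]
contact_force: [-4.6, -0.5, 9.8]
width: 0.007
```

```bash
python3 - <<'E'
from h import *
s=arm.observe(); print(s['clock'],s['eef_pos'],s['contact_force'])
a=arm.snapshot("scene"); 
F=[]
for _ in range(5): arm.snapshot("side"); F.append(arm.observe()['contact_force'])
print(np.mean(F,0),np.std(F,0))
b=arm.snapshot("side"); w=arm.snapshot("wrist")
o=np.hstack([cv2.resize(a[140:260,170:310],(350,300),interpolation=2),cv2.resize(b[160:250,210:300],(300,300),interpolation=2)])
cv2.imwrite("pics/press.png",o[:,:,::-1])
E
```

```text
28.075 [0.53744302 0.07714654 0.12528621] [-4.61907206 -0.49692484  9.79120175]
[-3.7242098  -0.23971739 10.4949434 ] [0.60407977 0.38221063 0.44112918]
```

View pics/press.png

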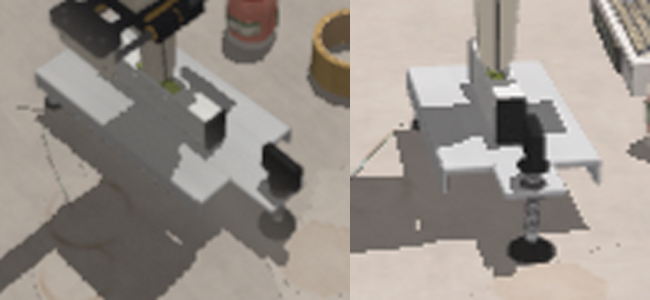

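The closed fingers rest on the middle of the level (scene crop at about (165,85)), and the level lies flat on the board. I'll trim the sideways force and add a little downward push.

>>> {"fn": "jog_arm", "kwargs": {
  "steps": [
    [[-0.0005,0,-0.0002,0,0,0,-1],[-0.001,0,-0.0003,0,0,0,-1],[-0.001,0,-0.0003,0,0,0,-1],[-0.001,0,-0.0003,0,0,0,-1],[-0.001,0,-0.0003,0,0,0,-1],[-0.001,0,-0.0003,0,0,0,-1]]
  ]
}}

```text
clock: 29.22
eef_pos: [0.5373, 0.0771, 0.1253]
eef_rot: [[0.004, 0.997, 0.08], [0.0, 0.08, -0.997], [-1.0, 0.004, 0.0]]
contact_force: [-0.5, -1.2, 8.1]
width: 0.007
```

>>> {"fn": "jog_arm", "kwargs": {
  "steps": [
    [[0,0,-0.0003,0,0,0,-1],[-0.0002,0,-0.0006,0,0,0,-1],[-0.0002,0,-0.0006,0,0,0,-1],[-0.0002,0,-0.0006,0,0,0,-1],[-0.0002,0,-0.0006,0,0,0,-1],[-0.0002,0,-0.0006,0,0,0,-1],[-0.0002,0,-0.0006,0,0,0,-1],[-0.0002,0,-0.0006,0,0,0,-1]]
  ]
}}

```text
clock: 30.22
eef_pos: [0.5373, 0.0771, 0.1253]
eef_rot: [[0.004, 0.997, 0.08], [0.0, 0.08, -0.997], [-1.0, 0.004, 0.0]]
contact_force: [-2.0, -0.6, 13.2]
width: 0.004
```

```bash
python3 - <<'E'
from h import *
F=[]
for _ in range(8): a=arm.snapshot("scene"); F.append(arm.observe()['contact_force'])
print(arm.observe()['eef_pos'],np.mean(F,0),np.std(F,0))
m=arm.camera_model("scene")
for n in["level","garlic_a","chilli_jar"]: print(n,[(round(d['p'],2),np.round(d['at'],3).tolist()) for d in arm.recognise("scene",n)])
b=arm.snapshot("side"); bubble(a,m,[.5376,.0765,.078],"pics/r.png")
o=np.hstack([cv2.resize(cv2.imread("pics/r.png"),(150,600)),cv2.resize(a[160:210,210:260,::-1],(300,600),interpolation=2),cv2.resize(b[175:205,245:275,::-1],(300,600),interpolation=2)])
cv2.imwrite("pics/press2.png",o)
E
```

```text
[0.5372802  0.07712735 0.12525151] [-1.60442763 -0.35552546 12.49482004] [0.52606771 0.61434383 0.44569598]
level [(0.71, [0.359, -0.296, 0.042])]
garlic_a [(0.96, [0.691, -0.167, 0.039]), (0.77, [0.684, -0.278, 0.032])]
chilli_jar [(0.61, [0.701, 0.114, 0.057])]
```

View pics/press2.png

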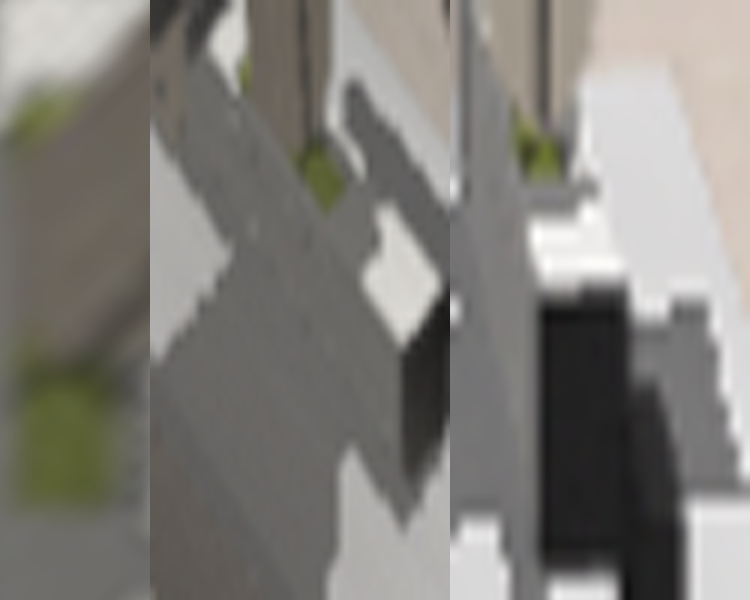

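The push is steady at 12.5 N. The bubble is hidden under the fingers, but both visible ends of the vial are plain green. I'm handing in.

```bash
python3 -c "
from rig import arm
print(arm.job_done()); s=arm.observe(); print(s['clock'],s['contact_force'])"
```

```text
the job is handed in; nothing more can be done
None
the job is handed in; nothing more can be done
```

I laid the aluminium level lengthwise on the middle of the shelf and let go. I then turned the wing knob about 124° clockwise in all, let go of it, and handed in at about 31 s of the 72 s while pressing on the middle of the level.

**Bubble:** the last readings, about 1 s after the final turn, put it 0.0 mm (wrist camera) and -0.4 mm (scene camera) from the midpoint of the lines. The two cameras disagree by about 0.4 mm. I did not take a fully settled reading before pressing. During the press the fingers hid the bubble, so I could only see that the visible parts of the vial were plain green.

**Press:** 12.5 N downward, about 1.3 kg, with 1.6 N of sideways force left. The level's fitted centre after I let go was within about 1 mm of my shelf-middle estimate.

**Bystanders:** both garlic bulbs and the jar were recognised at their starting positions, within the few millimetres the recogniser is good for.

**Failed checks:** one wrist-camera bubble reading (out of view while gripping the knob) and one scene-camera reading (blocked by the gripper before the press) gave nothing. In the last scene picture the recogniser found only the green level, because the arm covered the aluminium one.

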